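Open the hot drying pan with the lid lifter

ROBOT

A 6-joint arm with a two-finger parallel gripper is mounted at the origin on the work surface. World frame = base frame: x ahead of the robot, y to its left, z up, the work surface at z = 0. Lengths are in m, angles in rad, forces in N, time in s.
With the tool pointing down it reaches from about 0.275 to 0.775 m from the base axis. Payload 14.6 kg.
Tool frame: the origin (TCP) lies midway between the tips of the shut fingers; the grasp point (between the pads) lies manip.hold_point_z behind it (manip.hold_point_z is the distance from the TCP to the grasp point, in m); y points along the fingers, x is the direction in which the jaws open and shut, and the axes are right-handed (so a half turn about y gives the same grasp; the last joint's range is limited). The gripper opens to 85 mm and grips with 20 to 120 N. Pads are 22 mm wide; open, the fingers measure 114 mm over their backs; the gripper's body (76 mm by 85 mm) begins 54 mm behind the grasp point. The pads swing forward as they close: fully open they stand 13 mm farther back than shut.
Start: joints at [1.052, 0.263, -0.048, 1.259, 0, 1.415], TCP at [0.187, 0.491, 0.231] pointing down, gripper open.
Joint ranges: [-2.65, 2.65], [-0.89, 1.7], [-1.18, 1.37], [-2.13, 2.11], [-1.35, 1.29], [-3.14, 3.14]. Speed limits (rad/s): [1.89, 1.89, 2.57, 2.79, 3.14, 3.14].

INTERFACE

Orientations are given as a unit quaternion [x, y, z, w].
In Python, from rig import readout, vision, ticket, manip gives the robot as it stands. The module is installed in compiled form; this text tells all that it offers.
- The arm moves only by the tool jog_arm, never from a script. Its argument "motion" is a list of rows, each a list of 4 numbers: the shift along the world's x, y, z in m, then the turn about the world's z in rad. A call has 1 to 5 rows; each row shifts and turns the pose as measured when the row begins; what a row does not reach is not made up. A row lasts 1/12 s, in which the tool goes at most 41.7 mm and 7.16 degrees, less where a joint would pass 70% of its speed; a pose out of reach is approached as far as the arm can. A call with a gripper value outside its range is refused whole. "grip" is the finger opening in m, from 0 to 0.0854, set as the call begins (left out, the last holds). The fingers move at their own pace and stop on an object; "force" is the grip in N (left out, the last holds). Time passes only in rows, so rows that do not move let the fingers close. It gives the time, the measured TCP pose, the force and the opening at its end, in the units of the state.
- readout.get_obs(): the state, without advancing time (a new reading comes with each control period).
- vision.capture(name): name is "side" or "top" or "wrist"; returns the picture (420x560x3 uint8, red, green, blue); there is no depth.
- vision.camera_info(name): a dict with "K" (3x3 intrinsics, pixels), "R" (3x3) and "t" (3): a world point X has camera coordinates R X + t; the wrist camera has in their place "mount" (4x4, takes a point from camera to tool coordinates, whose origin is the TCP and whose axes are the tool frame's). Camera axes: x right, y down, z forward; pixel columns grow to the right and rows downward; lengths in m; the calibration is good to about 2 mm. A picture is of the moment at which its call begins: read the wrist's pose just before it. camera_info takes no time and is no camera call.
- ticket.close_job(): hands the job in, once; it reports no verdict.
The state is a dict: "clock": time; "q": joint angles; "dq": joint speeds; "joint_efforts": joint torques, N m; "eef_pos": TCP position; "tcp_rot": TCP orientation; "ft_force": force on the tool from outside, world axes, zero at the start; "wrist_torque": the same for the moment, N m; "opening": finger opening in m.
Only numpy, scipy, OpenCV 4.12 (cv2) and the standard library are available. Lean on these libraries where they do the work, as an engineer would, in place of code of your own. Each camera call takes 0.05 s, during which the arm holds its last target. There are 200 camera calls.

TASK

Get at the test tiles in the hot drying pan: take the lid lifter out of the stoneware crock, hook both prongs under the loop of the pan's lid and carry the lid over, level and hanging from the lifter alone. Set it down, without dropping it, flat and wholly on the round clay disc; the gripper must never touch the hot lid. Then unhook the lifter and stand it back in the crock, prongs down and not dropped, and leave everything else on the bench where it is.

Things in the scene. Friction and masses are not known exactly. Their poses are not given: they have to be found in the camera images.
- lid_loop (a point): Middle of the top bar of the upright loop on the pan's steel lid (lid 158 mm across, about 0.4 kg), on the lid's axis. Bar: round, 8 mm thick, straight for 52 mm along y; 64 mm clear between the loop's legs; 42 mm free between bar and lid. z up. The bar's centre is 62 mm above the lid's lowest face (that of a 128 mm wide plug). Either side of the loop may be hooked.
- lifter_grip (a point): Lid lifter, 182 mm long, 0.16 kg, standing in the crock: square wooden handle 20 x 20 mm (sides along x and y), 95 mm long, over a steel neck with two prongs at the bottom. This point is on the handle's axis, 145 mm above the underside of the prongs (see lifter_foot) and 37 mm below the top of the handle; z runs up the handle.
- lifter_foot (a point): On the handle's axis, level with the prongs' underside; axes as lifter_grip. Prongs: 6 mm round wire at y = -13 and +13 mm, lying from x = -22 (heel) to +22 mm, ends turned up to 19 mm height; open towards +x. A 7 mm neck stands at the heel (y = 0) up to 52 mm, then slants to the handle's axis: a bar lying on the prongs hangs under the handle.
- pan_rim (a point): Centre of the rim of the aluminium pan under the lid: 150 mm across, 4 mm wall, rim 95 mm above the bench, fixed on a round grey electric plate 176 mm across. The lid's flange rests on the rim; its plug, 6 mm deep, sits inside with 7 mm play. z up.
- bat_top (a point): Centre of the upper face of the round flat clay disc (kiln shelf) that takes the hot lid: 194 mm across, 18 mm thick, fixed on the bench. z up.
- crock_floor (a point): Centre of the inner floor of the round white stoneware crock that holds the lifter: 74 mm inner width, 84 mm outer width, rim 80 mm above this floor (90 mm above the bench), floor 10 mm above the bench, fixed. z up.
- cup: Bystander: small clay cup, 50 mm across, 50 mm high, beside the crock. Origin under its centre.
- bowl: Bystander: white bowl, 120 mm across, 55 mm high. Origin under its centre.
- jar: Bystander: glass jar, 70 mm across, 100 mm high. Origin under its centre.
- vase: Bystander: white vase, 96 mm across, 105 mm high. Origin under its centre.
- rib: Bystander: flat wooden throwing rib, 60 x 100 x 6 mm. Origin under its centre.
- brush: Bystander: brush lying flat. Origin under its centre.
- dish: Bystander: shallow grey open dish, 90 x 120 x 25 mm. Origin under its centre.
Mind the look-alikes: they are no part of the job. Leave any blue or purple look-alike of the part that bears lid_loop alone.

How it is judged:
On the way, in this order (a step that is already met when the one before it is completed fails the run):
1. the lifter has been drawn up out of the crock by the gripper (z of lifter_foot in the frame of crock_floor above 0.085 m and contact force between the fingers and lifter above 1 N), for 0.1 s.
2. the lid hangs level from the lifter alone, clear of the pan (z of lid_loop in the frame of pan_rim above 0.072 m and contact force between lifter and lid above 1 N and contact force between lid and stove below 0.1 N and angle between lid_loop's own z axis and vertical below 0.2 rad), for 0.3 s.
3. the lid lies flat and wholly on the clay disc, free of the lifter (horizontal distance between lid_loop and bat_top below 0.035 m and z of lid_loop in the frame of bat_top between 0.055 and 0.068 m and angle between lid_loop's own z axis and vertical below 0.05 rad and contact force between lifter and lid below 0.2 N), for 0.2 s.
At the end, for the whole second after the job is handed in: The lid lies flat (within 0.05 rad) and at rest on the clay disc, its centre within 35 mm of the disc's centre; the lifter stands at rest in the crock, prongs down on its floor (within 20 mm; leaning on the rim is fine, up to 0.4 rad), released (horizontal distance between lid_loop and bat_top below 0.035 m and z of lid_loop in the frame of bat_top between 0.055 and 0.068 m and angle between lid_loop's own z axis and vertical below 0.05 rad and linear speed of each of lid, lifter below 0.02 m/s and contact force between lifter and lid below 0.1 N and z of lifter_foot in the frame of crock_floor between -0.006 and 0.02 m and horizontal distance between lifter_foot and crock_floor below 0.03 m and angle between lifter_grip's own z axis and vertical below 0.4 rad); the robot touches nothing.
It fails at once if the gripper or arm touches the hot lid (contact force between any of the fingers, the arm and lid above 0.5 N).
It fails at once if the lid is tipped by more than 0.3 rad (angle between lid_loop's own z axis and vertical above 0.3 rad).
It fails at once if the lid is dropped (falls freely by more than about 8 mm) (linear speed of lid above 0.4 m/s and contact force between lifter and lid below 0.05 N).
It fails at once if the lifter is dropped (falls freely by more than about 20 mm) (linear speed of lifter above 0.6 m/s and contact force between the fingers and lifter below 0.05 N).
It fails at once if a bystander is moved by more than 30 mm (distance of any of cup, bowl, jar, vase, rib, brush, dish from where it was at the start of the episode above 0.03 m).
It also fails if it takes over 72 s, if anything falls off the work surface, if the arm or the gripper's body presses on something with over 40 N, if the wrist force passes 120 N, or if a joint passes its speed limit or range.

## Working session

There is one attempt and no reset: what is moved stays moved. The work goes in short steps, Python scripts to look and compute and a tool call to move; the robot and the scene stay as the last step left them, time stands still between calls to the robot, and variables do not carry over. Pictures are saved under pics/ and viewed, about 8 in all and at most 12, crops included, and the job is handed in when it is done.

Besides the shell and the picture viewer there is one more tool, called after "Call:" by a JSON object that holds its "method" and its "body", one argument or row to a line. jog_arm: Moves the arm, as the interface text tells. Its arguments: {"type":"object","properties":{"motion":{"type":"array","items":{"type":"array","items":{"type":"number"}}},"grip":{"type":"number"},"force":{"type":"number"}},"required":["motion"]}

```bash
mkdir -p pics; python3 - <<'E'
from rig import readout, vision, manip
import cv2,numpy as np
print(manip.hold_point_z); o=readout.get_obs(); print(o)
for n in("top","side","wrist"):
    im=vision.capture(n); cv2.imwrite(f"pics/{n}0.png",im[:,:,::-1]); print(n,vision.camera_info(n))
E
```

```text
0.0187
{'clock': 0.0, 'q': array([ 1.05172323e+00,  2.63512056e-01, -4.89375422e-02,  1.25942238e+00,
       -6.93555520e-06,  1.41546575e+00]), 'dq': array([-2.95473871e-05,  1.80335231e-06, -6.23518305e-04, -1.49553309e-03,
       -1.12921156e-03, -5.46134540e-04]), 'joint_efforts': array([ 8.01961396e-04, -6.37631249e+01,  3.84574556e+01,  1.37391154e-02,
       -4.23796916e-05,  3.78644904e-05]), 'eef_pos': array([0.18665978, 0.49039075, 0.23083052]), 'tcp_rot': array([ 0.58235554,  0.40097661, -0.40165996, -0.58202153]), 'ft_force': array([-0.07220827,  0.38127103,  0.46510672]), 'wrist_torque': array([0.01350917, 0.00808437, 0.01835261]), 'opening': 0.08559030942643892}
top {'K': array([[523.86964829,   0.        , 294.37385398],
       [  0.        , 523.86964829, 215.51142144],
       [  0.        ,   0.        ,   1.        ]]), 'R': array([[-0.00111151, -0.99994308, -0.01061177],
       [-0.98877976,  0.00268413, -0.14935653],
       [ 0.14937651,  0.01032669, -0.98872646]]), 't': array([-0.00453746,  0.56208534,  1.4135003 ])}
side {'K': array([[503.98550614,   0.        , 275.53955688],
       [  0.        , 503.98550614, 205.6426349 ],
       [  0.        ,   0.        ,   1.        ]]), 'R': array([[ 0.83268803, -0.55333348,  0.02127697],
       [-0.28062186, -0.45479693, -0.84522844],
       [ 0.47736989,  0.69784082, -0.53398143]]), 't': array([-0.45094888,  0.2524577 ,  1.10889447])}
wrist {'K': array([[324.8976528,   0.       , 278.8727598],
       [  0.       , 324.8976528, 207.7326119],
       [  0.       ,   0.       ,   1.       ]]), 'mount': array([[ 9.99999655e-01, -6.85866455e-04,  4.68618097e-04,
         1.80076092e-03],
       [-6.51025428e-04, -2.96722508e-01,  9.54963523e-01,
        -1.43682559e-01],
       [-5.15927909e-04, -9.54963498e-01, -2.96722852e-01,
         7.62969714e-02],
       [ 0.00000000e+00,  0.00000000e+00,  0.00000000e+00,
         1.00000000e+00]])}
```

View pics/top0.png

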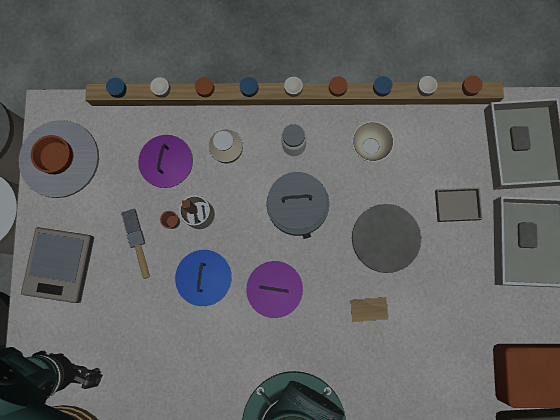

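View pics/side0.png

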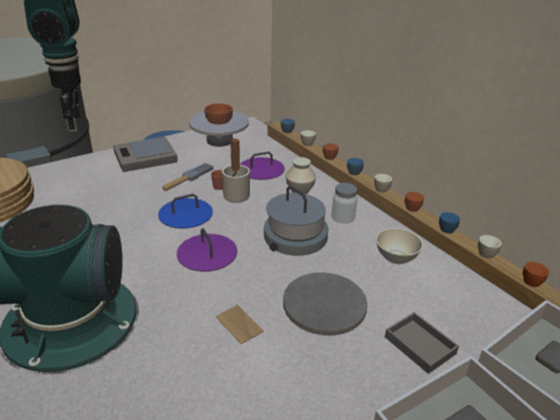

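The top view shows the crock at about (195,211), the grey lid on the pan at (297,203) and the clay disc at (386,238). The blue and purple lids are decoys. Next I'll zoom in and measure.

```bash
cat > h.py <<'E'
import numpy as np,cv2
from rig import readout,vision,manip
from scipy.spatial.transform import Rotation as Ro
def ray(n,uv,obs=None):
    c=vision.camera_info(n); d=np.linalg.solve(c["K"],np.array([uv[0],uv[1],1.]))
    if n=="wrist":
        M=c["mount"]; R=Ro.from_quat(obs["tcp_rot"]).as_matrix()
        return obs["eef_pos"]+R@M[:3,3], R@M[:3,:3]@d
    return -c["R"].T@c["t"], c["R"].T@d
def onz(n,uv,z,obs=None):
    o,d=ray(n,uv,obs); return o+d*(z-o[2])/d[2]
def tri(*rs):
    A=0;b=0
    for o,d in rs:
        d=d/np.linalg.norm(d);P=np.eye(3)-np.outer(d,d);A=A+P;b=b+P@o
    return np.linalg.solve(A,b)
def proj(n,X):
    c=vision.camera_info(n);p=c["K"]@(c["R"]@np.array(X)+c["t"]);return p[:2]/p[2]
E
python3 - <<'E'
import cv2,numpy as np
from h import *
t=cv2.imread("pics/top0.png");s=cv2.imread("pics/side0.png")
a=cv2.resize(t[160:260,150:350],(800,400),interpolation=3)
b=cv2.resize(s[130:255,200:345],None,fx=4,fy=4,interpolation=3)
cv2.imwrite("pics/ca.png",a);cv2.imwrite("pics/cb.png",b)
# disc: dark region
g=cv2.cvtColor(t,6); m=((g<95)&(t.max(2).astype(int)-t.min(2)<20)).astype('u1'); m=cv2.morphologyEx(m,cv2.MORPH_OPEN,np.ones((5,5)))
for c in cv2.findContours(m,0,2)[0]:
    if cv2.contourArea(c)>1500:
        e=cv2.fitEllipse(c);print(e,onz("top",e[0],.018))
E
```

```text
((299.7344055175781, 403.46612548828125), (37.59489440917969, 73.59466552734375), 94.59307098388672) [ 0.05627933 -0.0191578   0.018     ]
((52.42747497558594, 259.08343505859375), (49.45610809326172, 63.464149475097656), 53.12934112548828) [0.44400586 0.67325675 0.018     ]
((52.27235794067383, 297.687744140625), (117.09510803222656, 222.07110595703125), 7.452164649963379) [0.33705448 0.66639428 0.018     ]
((385.9482727050781, 238.08203125), (67.43370819091797, 69.05680847167969), 121.00729370117188) [ 0.50107483 -0.26188571  0.018     ]
((297.4217834472656, 203.89085388183594), (61.16416931152344, 64.03028106689453), 167.5529022216797) [ 0.59902179 -0.0140352   0.018     ]
((-154.74977111816406, -167.62548828125), (719.8875732421875, 764.941162109375), 59.20576477050781) [1.81328861 1.43481993 0.018     ]
```

View pics/ca.png

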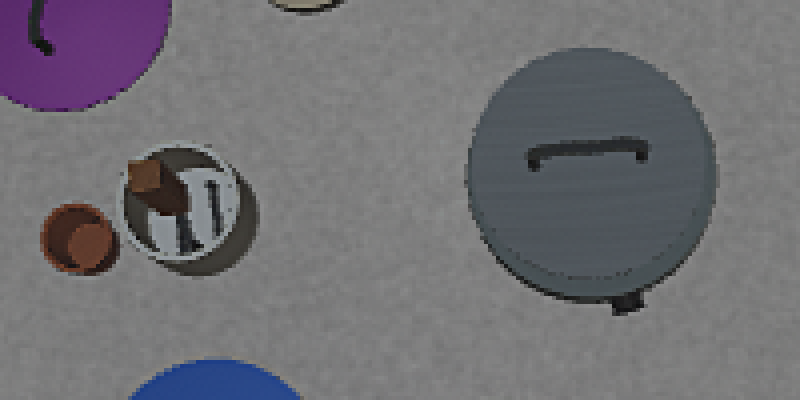

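View pics/cb.png

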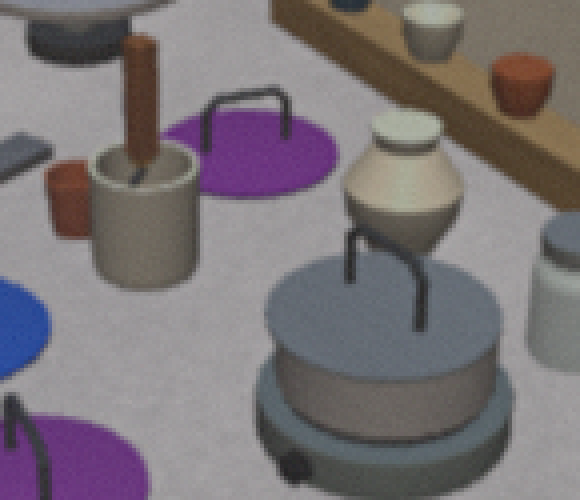

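```bash
python3 - <<'E'
from h import *
c=lambda u,v:(150+u/4-.375,160+v/4-.375)
T=lambda u,v,z:print((u,v,z),onz("top",c(u,v),z).round(4))
print("handle top");T(145,175,.192);print("handle bottom");T(176,208,.097)
print("crock rim");T(180,203,.09)
print("heel/prong");T(187,248,.013);T(217,235,.013);T(209,182,.028)
print("bar ends");T(533,152,.151);T(641,146,.151)
S=lambda u,v:ray("side",(200+u/4-.375,130+v/4-.375))
print("handle top tri",tri(ray("top",c(145,175)),S(141,42)).round(4))
print("bar ends tri",tri(ray("top",c(533,152)),S(355,233)).round(4),tri(ray("top",c(641,146)),S(418,268)).round(4))
print("crock rim tri",tri(ray("top",c(180,203)),S(145,165)).round(4))
for X in[(.501,-.262,.018)]:print(proj("side",X))
s=cv2.imread("pics/side0.png");g=cv2.cvtColor(s,6)
print(Ro.from_quat(readout.get_obs()["tcp_rot"]).as_matrix().round(3))
E
```

```text
handle top
(145, 175, 0.192) [0.5709 0.2645 0.192 ]
handle bottom
(176, 208, 0.097) [0.5651 0.264  0.097 ]
crock rim
(180, 203, 0.09) [0.5696 0.2628 0.09  ]
heel/prong
(187, 248, 0.013) [0.5497 0.2726 0.013 ]
(217, 235, 0.013) [0.559  0.2516 0.013 ]
(209, 182, 0.028) [0.5945 0.2554 0.028 ]
bar ends
(533, 152, 0.151) [0.5924 0.0229 0.151 ]
(641, 146, 0.151) [ 0.5962 -0.0468  0.151 ]
handle top tri [0.5708 0.2645 0.1919]
bar ends tri [0.5937 0.023  0.1447] [ 0.595  -0.0463  0.1533]
crock rim tri [0.5697 0.2622 0.0921]
[324.20370053 299.76127802]
[[ 0.356 -0.    -0.935]
 [ 0.935 -0.001  0.356]
 [-0.001 -1.     0.   ]]
```

Call:
{"method": "jog_arm", "body": {
  "motion": [
    [0.036, -0.02, 0.008, 0.09],
    [0.036, -0.02, 0.008, 0.09],
    [0.036, -0.02, 0.008, 0.09],
    [0.036, -0.02, 0.008, 0.09],
    [0.036, -0.02, 0, 0]
  ],
  "grip": 0.085,
  "force": 60
}}

```text
clock: 0.57
eef_pos: [0.3638, 0.3898, 0.2629]
tcp_rot: [-0.494, -0.504, 0.507, 0.494]
ft_force: [0.1, 0.7, -0.5]
opening: 0.0849
```

Call:
{"method": "jog_arm", "body": {
  "motion": [
    [0.036, -0.022, 0, 0],
    [0.036, -0.022, 0, 0],
    [0.036, -0.022, 0, 0],
    [0.036, -0.022, 0, 0],
    [0.036, -0.022, 0, 0]
  ]
}}

```text
clock: 0.98
eef_pos: [0.5406, 0.2793, 0.263]
tcp_rot: [-0.494, -0.505, 0.507, 0.494]
ft_force: [-0.2, 0.2, -0.0]
opening: 0.0848
```

Call:
{"method": "jog_arm", "body": {
  "motion": [
    [0.029, -0.015, 0, -0.02],
    [0, 0, 0, 0],
    [0, 0, 0, 0]
  ]
}}

```text
clock: 1.23
eef_pos: [0.5768, 0.2577, 0.2603]
tcp_rot: [-0.501, -0.497, 0.501, 0.501]
ft_force: [-0.8, -0.6, 0.1]
opening: 0.085
```

```bash
python3 - <<'E'
from h import *
o=readout.get_obs(); im=vision.capture("wrist"); cv2.imwrite("pics/w1.png",im[:,:,::-1]); print(o["eef_pos"]); print(Ro.from_quat(o["tcp_rot"]).as_matrix().round(3))
E
```

```text
[0.57684381 0.25773529 0.26027901]
[[ 0.004 -0.004 -1.   ]
 [ 1.    -0.004  0.004]
 [-0.004 -1.     0.004]]
```

View pics/w1.png

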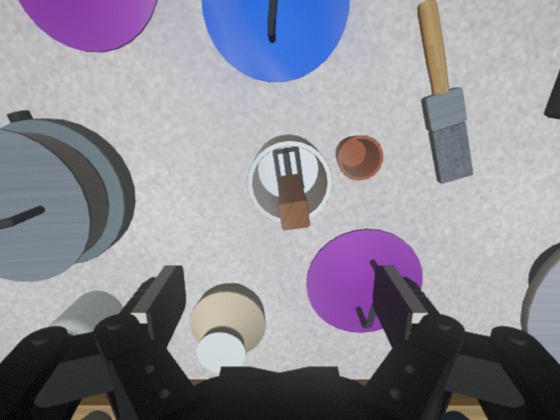

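```bash
python3 - <<'E'
from h import *
o=dict(eef_pos=np.array([.57684,.25774,.26028]),tcp_rot=readout.get_obs()["tcp_rot"])
im=cv2.imread("pics/w1.png")
hsv=cv2.cvtColor(im,40);m=((hsv[...,0]<14)&(hsv[...,1]>90)).astype('u1'); m[:165]=0;m[240:]=0;m[:,:270]=0;m[:,:]=m; m[:,320:]=0
c=max(cv2.findContours(m,0,2)[0],key=cv2.contourArea);p=c[:,0]
print(cv2.approxPolyDP(c,2,True)[:,0].tolist())
for uv in[(281,230),(308,227),(294,216)]:print(onz("wrist",uv,.192,o).round(4))
print("bottom",onz("wrist",(290,180),.097,o)); print("crock rim",onz("wrist",(289,181),.09,o))
E
```

```text
[[305, 200], [281, 205], [284, 211], [282, 212], [287, 216], [287, 228], [308, 225]]
[0.5831 0.2608 0.192 ]
[0.5809 0.2796 0.192 ]
[0.5728 0.2698 0.192 ]
bottom [0.56802799 0.26978689 0.097     ]
crock rim [0.57053883 0.26901809 0.09      ]
```

Call:
{"method": "jog_arm", "body": {
  "motion": [
    [-0.005, 0.009, 0, 0.11],
    [0, 0, -0.03, 0],
    [0, 0, -0.03, 0],
    [0, 0, -0.03, 0],
    [0, 0, 0, 0]
  ]
}}

```text
clock: 1.7
eef_pos: [0.5673, 0.2706, 0.169]
tcp_rot: [-0.47, -0.527, 0.529, 0.469]
ft_force: [0.1, -0.2, -0.8]
opening: 0.0849
```

```bash
python3 - <<'E'
from h import *
o=readout.get_obs();R=Ro.from_quat(o["tcp_rot"]).as_matrix();print(o["eef_pos"],np.arctan2(-R[0,0],R[1,0]),o["ft_force"])
E
```

```text
[0.567307   0.27057119 0.16897031] 0.11705905170353592 [ 0.07629593 -0.1769099  -0.7853688 ]
```

Call:
{"method": "jog_arm", "body": {
  "motion": [
    [0.002, -0.002, -0.025, 0],
    [0.001, -0.001, -0.008, 0],
    [0, 0, 0, 0],
    [0, 0, 0, 0]
  ]
}}

```text
clock: 2.03
eef_pos: [0.568, 0.2702, 0.1398]
tcp_rot: [-0.47, -0.529, 0.53, 0.468]
ft_force: [-0.1, -0.0, 0.3]
opening: 0.0848
```

Call:
{"method": "jog_arm", "body": {
  "motion": [
    [0, 0, 0, 0],
    [0, 0, 0, 0],
    [0, 0, 0, 0],
    [0, 0, 0, 0],
    [0, 0, 0, 0]
  ],
  "grip": 0.0,
  "force": 60
}}

```text
clock: 2.45
eef_pos: [0.5699, 0.2715, 0.1459]
tcp_rot: [0.471, 0.531, -0.528, -0.467]
ft_force: [-0.5, 0.5, -0.2]
opening: 0.0251
```

Call:
{"method": "jog_arm", "body": {
  "motion": [
    [0, 0, 0, 0],
    [0, 0, 0, 0],
    [0, 0, 0, 0]
  ]
}}

```text
clock: 2.7
eef_pos: [0.57, 0.2714, 0.1463]
tcp_rot: [0.471, 0.531, -0.528, -0.467]
ft_force: [0.7, -0.2, -1.2]
opening: 0.0194
```

Call:
{"method": "jog_arm", "body": {
  "motion": [
    [0, 0, 0.01, 0],
    [0, 0, 0.02, 0],
    [0, 0, 0.03, 0],
    [0, 0, 0.03, 0],
    [0, 0, 0.03, 0]
  ]
}}

```text
clock: 3.12
eef_pos: [0.5659, 0.27, 0.2661]
tcp_rot: [-0.469, -0.527, 0.531, 0.469]
ft_force: [1.9, 0.6, -1.4]
opening: 0.0192
```

Call:
{"method": "jog_arm", "body": {
  "motion": [
    [0, 0, 0.02, 0],
    [0, 0, 0.01, 0],
    [0, 0, 0, 0],
    [0, 0, 0, 0]
  ]
}}

```text
clock: 3.45
eef_pos: [0.5666, 0.2702, 0.3065]
tcp_rot: [0.47, 0.53, -0.528, -0.467]
ft_force: [0.7, 0.1, -1.5]
opening: 0.0193
```

```bash
python3 - <<'E'
from h import *
o=readout.get_obs();R=Ro.from_quat(o["tcp_rot"]).as_matrix();print(o["eef_pos"],np.arctan2(-R[0,0],R[1,0]),o["ft_force"],R.round(3))
w=vision.capture("wrist")[:,:,::-1];s=vision.capture("side")[:,:,::-1]
a=np.hstack([cv2.resize(w[:,140:420],(400,600)),cv2.resize(s[80:260,200:320],(400,600),interpolation=3)]);cv2.imwrite("pics/c2.png",a)
E
```

```text
[0.56659417 0.27019385 0.30647447] 0.12136038167782467 [ 0.69269252  0.12791128 -1.45843403] [[-0.121  0.005 -0.993]
 [ 0.993 -0.001 -0.121]
 [-0.001 -1.    -0.005]]
```

View pics/c2.png

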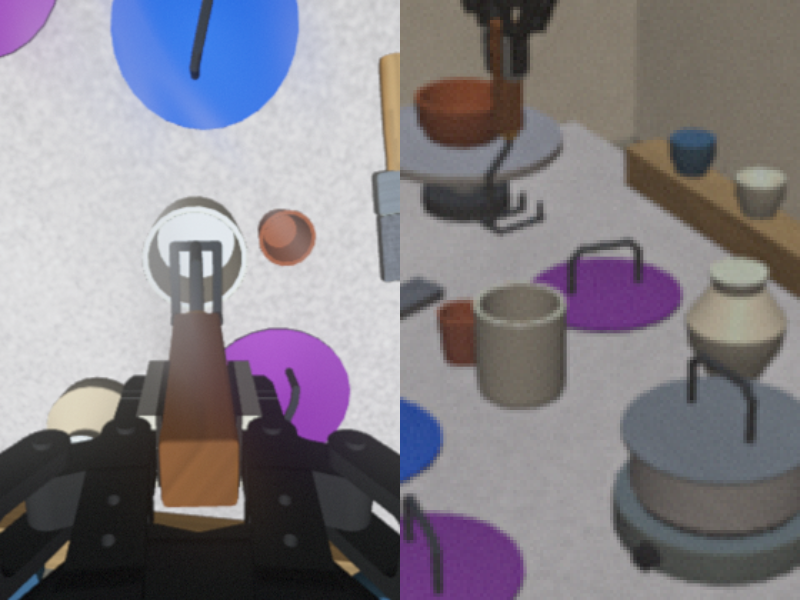

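Call:
{"method": "jog_arm", "body": {
  "motion": [
    [-0.004, -0.025, 0, -0.02],
    [-0.004, -0.035, 0, -0.02],
    [-0.004, -0.035, 0, -0.02],
    [-0.004, -0.035, 0, 0],
    [-0.004, -0.035, 0, 0]
  ]
}}

```text
clock: 3.97
eef_pos: [0.5429, 0.1052, 0.2983]
tcp_rot: [-0.482, -0.515, 0.518, 0.484]
ft_force: [1.4, -0.2, -1.9]
opening: 0.0192
```

Call:
{"method": "jog_arm", "body": {
  "motion": [
    [-0.002, -0.035, 0, 0],
    [0, -0.035, 0, 0],
    [0, -0.03, 0, 0],
    [0, -0.013, 0, 0],
    [0, 0, 0, 0]
  ]
}}

```text
clock: 4.38
eef_pos: [0.5359, -0.0181, 0.2931]
tcp_rot: [-0.481, -0.511, 0.519, 0.488]
ft_force: [-0.5, 0.7, -1.1]
opening: 0.0193
```

```bash
python3 - <<'E'
from h import *
o=readout.get_obs();R=Ro.from_quat(o["tcp_rot"]).as_matrix();print(o["eef_pos"],np.arctan2(-R[0,0],R[1,0]),o["ft_force"])
w=vision.capture("wrist")[:,:,::-1];s=vision.capture("top")[:,:,::-1]
cv2.imwrite("pics/w3.png",w);cv2.imwrite("pics/t3.png",s)
np.savez("o3.npz",**{k:o[k] for k in("eef_pos","tcp_rot")})
a=np.hstack([cv2.resize(w[:,140:420],(400,600)),cv2.resize(s[160:250,260:340],(400,450),interpolation=3)[:,:]]) if 0 else w
cv2.imwrite("pics/c3.png",cv2.resize(a[50:380,80:480],(800,600) if 0 else (727,600)))
E
```

```text
[ 0.53588507 -0.0181356   0.29306998] 0.06250833672318136 [-0.47654941  0.70238301 -1.12156872]
```

View pics/w3.png

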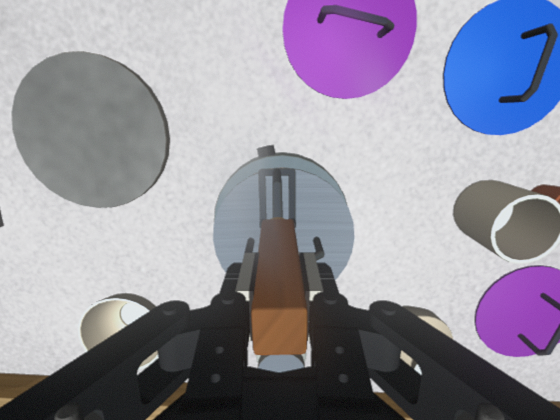

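```bash
python3 - <<'E'
from h import *
z=np.load("o3.npz");o={k:z[k] for k in z}
P=lambda u,v,h:print((u,v,h),onz("wrist",(u,v),h,o).round(4))
P(252,240,.105);P(318,238,.105);P(285,239,.105)
fz=o["eef_pos"][2]-.136
P(263,172,fz+.003);P(291,172,fz+.003);P(277,172,fz+.003)
# lid ellipse in top image t0 at lid top
t=cv2.imread("pics/top0.png")
im=cv2.imread("pics/w3.png")
cv2.imwrite("pics/c3.png",cv2.resize(im[140:300,200:370],None,fx=3.7,fy=3.7,interpolation=3))
c=lambda u,v:(150+u/4-.375,160+v/4-.375)
print("lid centre top cam",onz("top",c(592,163),.105)) 
E
```

```text
(252, 240, 0.105) [ 0.5992 -0.042   0.105 ]
(318, 238, 0.105) [0.5923 0.0303 0.105 ]
(285, 239, 0.105) [ 0.5958 -0.0058  0.105 ]
(263, 172, np.float64(0.1600699826572906)) [ 0.513  -0.0314  0.1601]
(291, 172, np.float64(0.1600699826572906)) [ 0.5115 -0.0073  0.1601]
(277, 172, np.float64(0.1600699826572906)) [ 0.5122 -0.0193  0.1601]
lid centre top cam [ 0.59341904 -0.01498923  0.105     ]
```

View pics/c3.png

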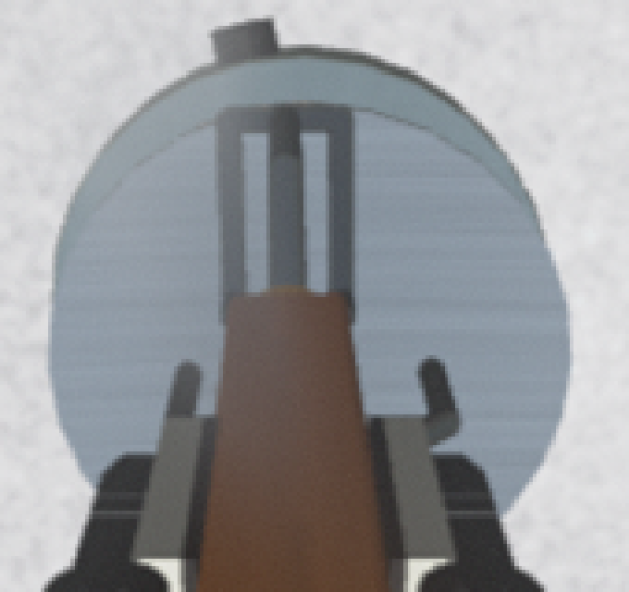

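Call:
{"method": "jog_arm", "body": {
  "motion": [
    [0, 0.01, 0, 0.01],
    [0, 0, -0.015, 0],
    [0, 0, -0.015, 0],
    [0, 0, -0.005, 0],
    [0, 0, 0, 0]
  ]
}}

```text
clock: 4.9
eef_pos: [0.5356, 0.0023, 0.2563]
tcp_rot: [-0.475, -0.516, 0.524, 0.483]
ft_force: [0.4, 0.1, -2.4]
opening: 0.0191
```

```bash
cat > look.py <<'E'
from h import *
import sys
o=readout.get_obs();R=Ro.from_quat(o["tcp_rot"]).as_matrix();print(o["eef_pos"],np.arctan2(-R[0,0],R[1,0]),o["ft_force"],R[:,1].round(3))
if len(sys.argv)>1:
    w=vision.capture("wrist")[:,:,::-1];s=vision.capture("side")[:,:,::-1]
    u,v=proj("side",o["eef_pos"]+np.array([0,0,-.1]));u=int(np.clip(u-52,0,455));v=int(np.clip(v-75,0,270))
    a=np.hstack([cv2.resize(w[110:310,190:380],(400,421),interpolation=3),cv2.resize(s[v:v+150,u:u+105],(400,571),interpolation=3)[:421]]) if len(sys.argv)<3 else s
    cv2.imwrite(f"pics/{sys.argv[1]}.png",a)
E
python3 look.py d1
```

```text
[0.53556319 0.00227704 0.25634368] 0.08233042962354695 [ 0.41509563  0.07427006 -2.40628655] [-0.016  0.    -1.   ]
```

View pics/d1.png

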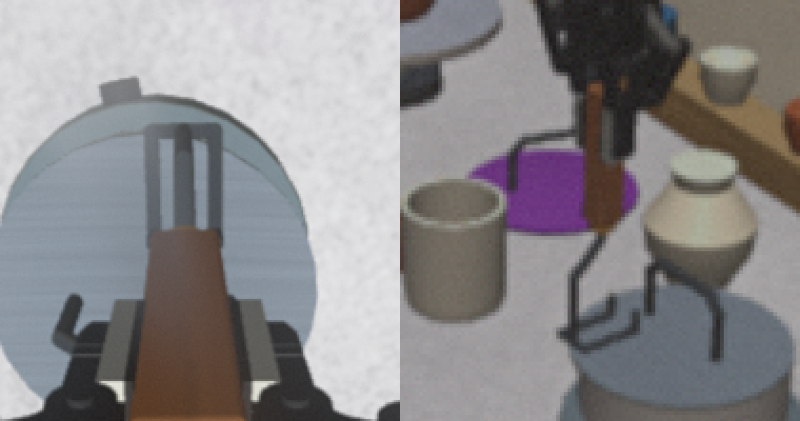

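Call:
{"method": "jog_arm", "body": {
  "motion": [
    [0, -0.01, 0, -0.01],
    [0, 0, 0, 0],
    [0, 0, 0, 0]
  ]
}}

```text
clock: 5.25
eef_pos: [0.5367, -0.0084, 0.2592]
tcp_rot: [-0.479, -0.515, 0.521, 0.485]
ft_force: [0.6, 0.2, -2.0]
opening: 0.0195
```

```bash
python3 look.py d2
```

```text
[ 0.5366762  -0.00842803  0.25915168] 0.0722676190940704 [ 0.64493684  0.15277141 -1.99695479] [-0.012 -0.    -1.   ]
```

View pics/d2.png

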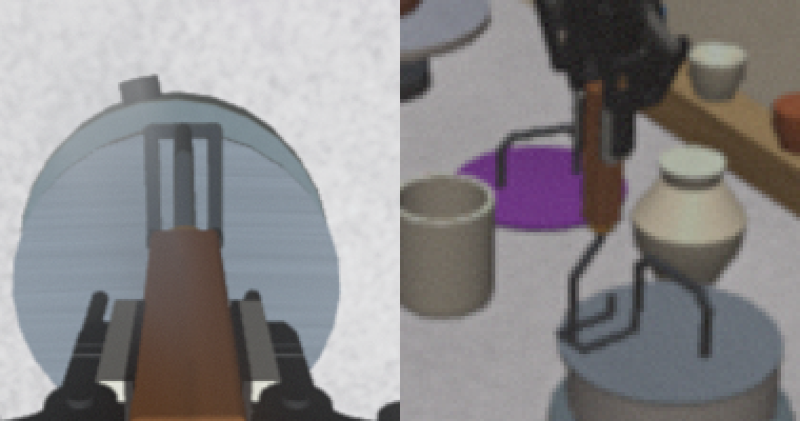

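Call:
{"method": "jog_arm", "body": {
  "motion": [
    [0, -0.003, -0.007, 0],
    [0, 0, 0, 0],
    [0, 0, 0, 0]
  ]
}}

```text
clock: 5.6
eef_pos: [0.5368, -0.012, 0.2516]
tcp_rot: [-0.479, -0.515, 0.521, 0.485]
ft_force: [-0.4, 0.4, -1.7]
opening: 0.0192
```

```bash
python3 look.py
```

```text
[ 0.53679463 -0.01196927  0.25162968] 0.07181586259548002 [-0.4150656   0.41614108 -1.72947052] [-0.012 -0.    -1.   ]
```

Call:
{"method": "jog_arm", "body": {
  "motion": [
    [0.012, 0.001, 0, 0],
    [0.012, 0.001, 0, 0],
    [0, 0, 0, 0],
    [0, 0, 0, 0]
  ]
}}

```text
clock: 5.93
eef_pos: [0.5608, -0.01, 0.2513]
tcp_rot: [-0.479, -0.514, 0.521, 0.485]
ft_force: [-1.1, 0.5, -1.7]
opening: 0.0194
```

```bash
python3 look.py
```

```text
[ 0.56079105 -0.01002799  0.25132907] 0.07134272487327922 [-1.10582744  0.4508146  -1.65159844] [-0.013 -0.    -1.   ]
```

Call:
{"method": "jog_arm", "body": {
  "motion": [
    [0.01, 0, 0, 0],
    [0.01, 0, 0, 0],
    [0.01, 0, 0, 0],
    [0, 0, 0, 0],
    [0, 0, 0, 0]
  ]
}}

```text
clock: 6.35
eef_pos: [0.5892, -0.01, 0.2515]
tcp_rot: [-0.478, -0.514, 0.521, 0.485]
ft_force: [-0.1, -0.2, -1.7]
opening: 0.0193
```

```bash
python3 look.py d3
```

```text
[ 0.58916223 -0.01002017  0.25148664] 0.07142310458358711 [-0.10447935 -0.2185667  -1.72702343] [-0.014 -0.    -1.   ]
```

View pics/d3.png

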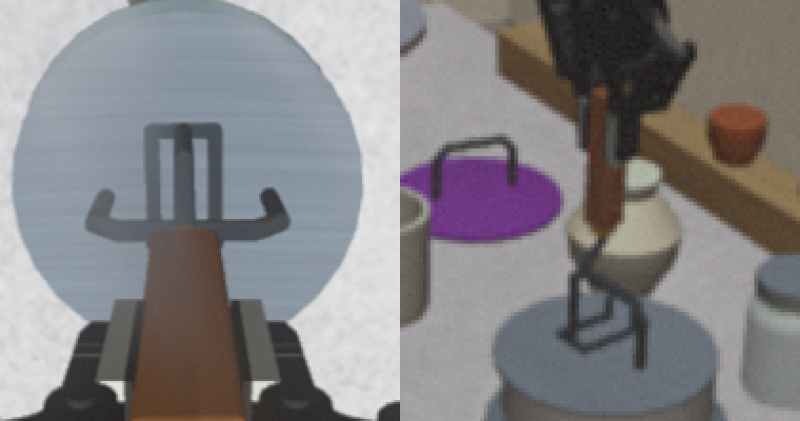

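The wrist view shows the bar crossing over the prongs at crop (188,230), centred on them and parallel. I'll compute how far it is hooked.

```bash
python3 - <<'E'
from h import *
o=readout.get_obs()
print("bar",onz("wrist",(190+188*.475,110+230*.475),.151,o),"heel",onz("wrist",(190+183*.475,110+131*.475),o["eef_pos"][2]-.133,o))
E
```

```text
bar [ 0.59741004 -0.00703428  0.151     ] heel [ 0.56570194 -0.01126558  0.11854173]
```

Call:
{"method": "jog_arm", "body": {
  "motion": [
    [0.007, 0.002, 0, 0],
    [0, 0, 0, 0],
    [0, 0, 0.01, 0],
    [0, 0, 0.006, 0],
    [0, 0, 0, 0]
  ]
}}

```text
clock: 6.87
eef_pos: [0.5951, -0.0076, 0.2685]
tcp_rot: [-0.478, -0.514, 0.521, 0.486]
ft_force: [-0.8, 0.7, -0.7]
opening: 0.019
```

Call:
{"method": "jog_arm", "body": {
  "motion": [
    [0, 0, 0.004, 0],
    [0, 0, 0.004, 0],
    [0, 0, 0.004, 0],
    [0, 0, 0.004, 0],
    [0, 0, 0, 0]
  ]
}}

```text
clock: 7.28
eef_pos: [0.5945, -0.0075, 0.2852]
tcp_rot: [-0.478, -0.514, 0.521, 0.486]
ft_force: [-0.1, 0.9, -4.6]
opening: 0.0191
```

Call:
{"method": "jog_arm", "body": {
  "motion": [
    [0, 0, 0.005, 0],
    [0, 0, 0.005, 0],
    [0, 0, 0.005, 0],
    [0, 0, 0.005, 0],
    [0, 0, 0, 0]
  ]
}}

```text
clock: 7.7
eef_pos: [0.5943, -0.0075, 0.3067]
tcp_rot: [-0.477, -0.513, 0.522, 0.486]
ft_force: [-0.1, 0.1, -4.0]
opening: 0.0193
```

```bash
python3 look.py d4
```

```text
[ 0.59425007 -0.00750832  0.3067298 ] 0.07134913218064134 [-0.11669431  0.06317584 -3.95801697] [-0.017  0.    -1.   ]
```

Call:
{"method": "jog_arm", "body": {
  "motion": [
    [0, 0, 0.006, 0],
    [-0.002, -0.005, 0.003, 0],
    [-0.004, -0.01, 0.003, 0],
    [-0.005, -0.013, 0.002, 0],
    [-0.005, -0.015, 0.002, 0]
  ]
}}

```text
clock: 8.22
eef_pos: [0.577, -0.0515, 0.3223]
tcp_rot: [-0.476, -0.514, 0.523, 0.486]
ft_force: [-0.2, 0.1, -4.6]
opening: 0.0189
```

Call:
{"method": "jog_arm", "body": {
  "motion": [
    [-0.005, -0.015, 0.002, 0],
    [-0.005, -0.015, 0.002, 0],
    [-0.005, -0.015, 0.002, 0],
    [-0.005, -0.015, 0.002, 0],
    [-0.005, -0.015, 0.001, 0]
  ]
}}

```text
clock: 8.63
eef_pos: [0.5474, -0.1355, 0.3331]
tcp_rot: [-0.477, -0.513, 0.523, 0.486]
ft_force: [-0.0, 0.3, -5.2]
opening: 0.0191
```

Call:
{"method": "jog_arm", "body": {
  "motion": [
    [-0.005, -0.015, 0.001, 0],
    [-0.005, -0.015, 0.001, 0],
    [-0.005, -0.013, 0.001, 0],
    [-0.005, -0.012, 0.001, 0],
    [-0.004, -0.01, 0, 0]
  ]
}}

```text
clock: 9.05
eef_pos: [0.5175, -0.2103, 0.3388]
tcp_rot: [-0.478, -0.512, 0.522, 0.487]
ft_force: [-0.4, 0.9, -4.8]
opening: 0.0194
```

```bash
python3 look.py
```

```text
[ 0.51751643 -0.21034789  0.33878625] 0.06813601285175071 [-0.41171296  0.92484299 -4.76183948] [-0.019 -0.002 -1.   ]
```

Call:
{"method": "jog_arm", "body": {
  "motion": [
    [-0.004, -0.012, 0, 0],
    [-0.004, -0.012, 0, 0],
    [-0.004, -0.01, 0, 0],
    [-0.002, -0.006, 0, 0],
    [0, 0, 0, 0]
  ]
}}

```text
clock: 9.47
eef_pos: [0.4988, -0.2576, 0.3394]
tcp_rot: [-0.48, -0.51, 0.521, 0.488]
ft_force: [0.3, -0.1, -4.7]
opening: 0.0197
```

Call:
{"method": "jog_arm", "body": {
  "motion": [
    [0, 0, 0, 0],
    [0, 0, 0, 0],
    [0, 0, 0, 0]
  ]
}}

```text
clock: 9.72
eef_pos: [0.4986, -0.2573, 0.3394]
tcp_rot: [-0.48, -0.51, 0.521, 0.488]
ft_force: [0.2, -0.6, -4.2]
opening: 0.0191
```

```bash
python3 - <<'E'
from h import *
z=np.load("o3.npz");o={k:z[k] for k in z}
im=cv2.imread("pics/w3.png");g=cv2.GaussianBlur(cv2.cvtColor(im,6),(5,5),0);m=(g<140).astype('u1');m[:,185:]=0;m[230:]=0
c=max(cv2.findContours(m,0,2)[0],key=cv2.contourArea);e=cv2.fitEllipse(c);print("disc wrist",e,onz("wrist",e[0],.018,o))
s=vision.capture("top")[:,:,::-1];cv2.imwrite("pics/t5.png",s)
o=readout.get_obs();print(o["eef_pos"],o["ft_force"])
t=cv2.imread("pics/top0.png")
d=(cv2.absdiff(s,t).max(2)>25).astype('u1')
f=o["eef_pos"][2]-.136; print("bar z est",f+.01,"proj of expected lid ctr", proj("top",[o["eef_pos"][0],o["eef_pos"][1],f+.01-.046]))
w=vision.capture("wrist")[:,:,::-1];cv2.imwrite("pics/w5.png",w)
s2=vision.capture("side")[:,:,::-1];cv2.imwrite("pics/s5.png",s2)
u,v=[int(k) for k in proj("side",[o["eef_pos"][0],o["eef_pos"][1],f])];
a=np.hstack([cv2.resize(s[170:290,320:440],(400,400),interpolation=3),cv2.resize(s2[v-80:v+80,u-80:u+80],(400,400),interpolation=3)])
cv2.imwrite("pics/c5.png",a)
E
```

```text
disc wrist ((90.6902084350586, 126.3947525024414), (138.55079650878906, 162.80072021484375), 130.13687133789062) [ 0.49444361 -0.25543844  0.018     ]
[ 0.49870862 -0.25723244  0.33944633] [ 0.33204288 -0.51897363 -5.90261985]
bar z est 0.2134463263052953 proj of expected lid ctr [393.74665656 232.68795385]
```

Call:
{"method": "jog_arm", "body": {
  "motion": [
    [0, 0, -0.008, 0],
    [0, 0, -0.014, 0],
    [0, 0, -0.018, 0],
    [0, 0, -0.018, 0],
    [0, 0, -0.016, 0]
  ]
}}

```text
clock: 10.28
eef_pos: [0.5002, -0.2565, 0.2636]
tcp_rot: [-0.481, -0.511, 0.521, 0.485]
ft_force: [0.4, 0.1, -4.5]
opening: 0.0194
```

Call:
{"method": "jog_arm", "body": {
  "motion": [
    [0, 0, -0.014, 0],
    [0, 0, -0.01, 0],
    [0, 0, -0.008, 0],
    [0, 0, -0.005, 0],
    [0, 0, 0, 0]
  ]
}}

```text
clock: 10.7
eef_pos: [0.4984, -0.2539, 0.2189]
tcp_rot: [-0.479, -0.511, 0.522, 0.487]
ft_force: [1.3, 0.8, -5.9]
opening: 0.0192
```

```bash
python3 look.py
```

```text
[ 0.49844675 -0.25386657  0.21893415] 0.06748120685152789 [ 1.25482874  0.7827923  -5.89907982] [-0.019 -0.003 -1.   ]
```

Call:
{"method": "jog_arm", "body": {
  "motion": [
    [0, -0.003, -0.004, 0],
    [0, 0, -0.004, 0],
    [0, 0, -0.003, 0],
    [0, 0, -0.003, 0],
    [0, 0, 0, 0]
  ]
}}

```text
clock: 11.12
eef_pos: [0.4994, -0.2579, 0.2051]
tcp_rot: [-0.48, -0.511, 0.522, 0.486]
ft_force: [-0.1, 0.3, -1.4]
opening: 0.0192
```

Call:
{"method": "jog_arm", "body": {
  "motion": [
    [0, 0, -0.004, 0],
    [0, 0, -0.004, 0],
    [0, 0, -0.004, 0],
    [0, 0, -0.004, 0],
    [0, 0, 0, 0]
  ]
}}

```text
clock: 11.53
eef_pos: [0.5, -0.2583, 0.1887]
tcp_rot: [-0.481, -0.512, 0.522, 0.485]
ft_force: [0.2, -0.1, -1.7]
opening: 0.0192
```

```bash
python3 look.py
```

```text
[ 0.50001463 -0.25827802  0.18873066] 0.06750499135996747 [ 0.23332359 -0.14161494 -1.73390999] [-0.014 -0.006 -1.   ]
```

Call:
{"method": "jog_arm", "body": {
  "motion": [
    [0, 0, -0.004, 0],
    [0, 0, -0.003, 0],
    [0, 0, 0, 0],
    [0, 0, 0, 0]
  ]
}}

```text
clock: 11.87
eef_pos: [0.4999, -0.2582, 0.1808]
tcp_rot: [-0.481, -0.512, 0.522, 0.485]
ft_force: [0.4, 0.8, -1.6]
opening: 0.0195
```

Call:
{"method": "jog_arm", "body": {
  "motion": [
    [-0.005, 0, 0, 0],
    [-0.008, -0.001, 0, 0],
    [-0.008, -0.001, 0, 0],
    [0, 0, 0, 0]
  ]
}}

```text
clock: 12.2
eef_pos: [0.4769, -0.2602, 0.1809]
tcp_rot: [-0.48, -0.512, 0.522, 0.485]
ft_force: [0.1, 0.1, -1.6]
opening: 0.0194
```

```bash
python3 look.py
```

```text
[ 0.47693816 -0.2602348   0.18088918] 0.0682147874303729 [ 0.0998664   0.09945139 -1.59419179] [-0.015 -0.006 -1.   ]
```

Call:
{"method": "jog_arm", "body": {
  "motion": [
    [-0.01, -0.001, 0, 0],
    [-0.012, -0.001, 0, 0],
    [-0.012, -0.001, 0, 0],
    [-0.01, 0, 0, 0],
    [0, 0, 0, 0]
  ]
}}

```text
clock: 12.62
eef_pos: [0.4276, -0.2634, 0.1813]
tcp_rot: [-0.481, -0.511, 0.522, 0.485]
ft_force: [0.7, 0.2, -2.1]
opening: 0.0195
```

```bash
python3 look.py d6; python3 - <<'E'
import cv2,numpy as np
a=cv2.imread("pics/d6.png");from h import *
s=vision.capture("top")[:,:,::-1]
b=np.hstack([cv2.resize(a,(500,263)),cv2.resize(s[180:290,330:440],(263,263),interpolation=3)]);cv2.imwrite("pics/d6b.png",b)
E
```

```text
[ 0.42755555 -0.26342882  0.18129678] 0.06751646362956354 [ 0.73384947  0.1652515  -2.13153029] [-0.014 -0.007 -1.   ]
```

View pics/d6b.png

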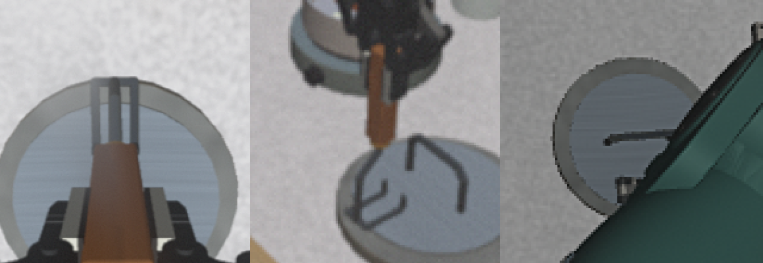

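The lid lies flat and centred on the disc, and the lifter is clear in front of the bar. The viewing budget is used up, so later checks will be numeric. I'll lift and carry the lifter back.

Call:
{"method": "jog_arm", "body": {
  "motion": [
    [0, 0, 0.015, 0],
    [0, 0, 0.03, 0],
    [0, 0, 0.035, 0],
    [0, 0, 0.035, 0],
    [0, 0, 0.02, 0]
  ]
}}

```text
clock: 13.18
eef_pos: [0.4289, -0.2615, 0.3169]
tcp_rot: [-0.478, -0.512, 0.522, 0.487]
ft_force: [0.4, -0.8, -1.2]
opening: 0.0192
```

Call:
{"method": "jog_arm", "body": {
  "motion": [
    [0.006, 0.02, 0.002, 0],
    [0.009, 0.035, 0.002, 0],
    [0.009, 0.035, 0.002, 0],
    [0.009, 0.035, 0.002, 0],
    [0.009, 0.035, 0.002, 0]
  ]
}}

```text
clock: 13.6
eef_pos: [0.4749, -0.1022, 0.3319]
tcp_rot: [-0.483, -0.51, 0.52, 0.486]
ft_force: [1.6, 0.5, -1.5]
opening: 0.0195
```

Call:
{"method": "jog_arm", "body": {
  "motion": [
    [0.01, 0.035, 0, 0],
    [0.01, 0.035, 0, 0],
    [0.01, 0.035, 0, 0],
    [0.01, 0.035, 0, 0],
    [0.01, 0.035, 0, 0]
  ]
}}

```text
clock: 14.02
eef_pos: [0.5278, 0.0834, 0.3328]
tcp_rot: [-0.483, -0.511, 0.519, 0.485]
ft_force: [0.4, -1.0, -1.0]
opening: 0.0191
```

Call:
{"method": "jog_arm", "body": {
  "motion": [
    [0.01, 0.035, 0, 0],
    [0.01, 0.035, 0, 0],
    [0.01, 0.03, 0, 0],
    [0.005, 0.02, 0, 0],
    [0, 0, 0, 0]
  ]
}}

```text
clock: 14.43
eef_pos: [0.5654, 0.219, 0.3307]
tcp_rot: [-0.481, -0.514, 0.521, 0.483]
ft_force: [0.5, 0.5, -1.4]
opening: 0.0193
```

Call:
{"method": "jog_arm", "body": {
  "motion": [
    [0.002, 0.025, 0, 0],
    [0.001, 0.018, 0, 0.02],
    [0, 0.005, 0, 0.02],
    [0, 0, 0, 0],
    [0, 0, 0, 0]
  ]
}}

```text
clock: 14.85
eef_pos: [0.5695, 0.2709, 0.3287]
tcp_rot: [-0.469, -0.524, 0.532, 0.471]
ft_force: [-0.2, -0.4, -2.2]
opening: 0.0194
```

```bash
cat > crock.py <<'E'
from h import *
o=readout.get_obs();R=Ro.from_quat(o["tcp_rot"]).as_matrix();print(o["eef_pos"],np.arctan2(-R[0,0],R[1,0]),R[:,1].round(3))
w=vision.capture("wrist")[:,:,::-1];cv2.imwrite("pics/w7.png",w)
c=vision.camera_info("wrist");M=c["mount"]
def pj(X):
    p=c["K"]@(M[:3,:3].T@(R.T@(np.asarray(X)-o["eef_pos"])-M[:3,3]));return p[:2]/p[2]
# white rim: bright, low-saturation edge of crock; search radially from expected centre for brightest rim at z=.09
g=cv2.GaussianBlur(cv2.cvtColor(w,6),(3,3),0).astype(float)
c0=np.array([.5705,.268]);
for it in range(4):
    P=[]
    for a in np.arange(0,2*np.pi,.1):
        d=np.array([np.cos(a),np.sin(a)]);rs=np.arange(.033,.050,.0005)
        pr=np.array([pj([*(c0+d*r),.09]) for r in rs]);
        if pr.max(0)[1]>415: continue
        v=cv2.remap(g.astype('f4'),pr[:,:1].astype('f4'),pr[:,1:].astype('f4'),1)[:,0]
        k=v.argmax()
        P.append([*(c0+d*rs[k]),v[k]])
    P=np.array(P);P=P[P[:,2]>np.median(P[:,2])-15]
    A=np.c_[2*P[:,:2],np.ones(len(P))];x=np.linalg.lstsq(A,(P[:,:2]**2).sum(1),rcond=None)[0];r=np.sqrt(x[2]+x[0]**2+x[1]**2)
    res=np.hypot(*(P[:,:2]-x[:2]).T)-r;P=P[abs(res)<.003]
    A=np.c_[2*P[:,:2],np.ones(len(P))];x=np.linalg.lstsq(A,(P[:,:2]**2).sum(1),rcond=None)[0]
    c0=x[:2];print(c0.round(4),np.sqrt(x[2]+x[0]**2+x[1]**2).round(4),len(P),res.std().round(4))
# foot expected px -> draw for prong check: dark-mass rows at heel
y=o["eef_pos"];f=y[2]-.133
hx=R[:,2]*-1
for s in(-1,1):print("expected prong heel px",pj([*(y[:2]+R[:2,2]*.022+R[:2,0]*s*.013),f]).round(1))
u,v=pj([*(y[:2]+R[:2,2]*.018),f]);v=int(v)+12;print(v,[int(k) for k in g[v,255:305:1]])
E
python3 crock.py
```

```text
[0.56948819 0.27092653 0.32870493] 0.11644702933240252 [-0.01  -0.007 -1.   ]
[0.5737 0.2694] 0.0394 48 0.0019
[0.5779 0.2696] 0.038 46 0.0025
[0.58   0.2704] 0.0371 36 0.0033
[0.5817 0.2705] 0.0372 31 0.0035
expected prong heel px [262.4 173.2]
expected prong heel px [292.5 173.2]
189 [140, 140, 139, 136, 134, 134, 133, 133, 132, 133, 145, 170, 195, 211, 219, 224, 213, 171, 127, 109, 106, 104, 102, 100, 97, 97, 126, 185, 224, 231, 229, 225, 210, 170, 122, 95, 88, 89, 89, 91, 99, 111, 117, 118, 118, 118, 116, 115, 114, 127]
```

```bash
python3 - <<'E'
import re
src=open("crock.py").read().split("# white rim")[0].replace('w=vision.capture("wrist")[:,:,::-1];cv2.imwrite("pics/w7.png",w)','w=cv2.imread("pics/w7.png")')
exec(src)
from scipy.optimize import least_squares
g=cv2.GaussianBlur(cv2.cvtColor(w,6),(3,3),0).astype('f4')
c0=np.array([.5705,.2695])
for it in range(3):
    P=[]
    for a in np.arange(np.pi-1.7,np.pi+1.7,.1):
        d=np.array([np.cos(a),np.sin(a)]);rs=np.arange(.034,.0455,.0005)
        pr=np.array([pj([*(c0+d*r),.09]) for r in rs]).astype('f4')
        v=cv2.remap(g,pr[:,:1],pr[:,1:],1)[:,0];k=v.argmax()
        P.append([*(c0+d*rs[k]),a,rs[k],v[k]])
    P=np.array(P)
    s=least_squares(lambda c:np.hypot(*(P[:,:2]-c).T)-.0395,c0,loss="soft_l1",f_scale=.001);c0=s.x
    print(c0.round(4));
print(P[:,2:].round(4)[::3])
E
```

```text
[0.56949263 0.2706409  0.32877707] 0.116025127441571 [-0.01  -0.007 -1.   ]
[0.5734 0.2692]
[0.5791 0.269 ]
[0.5826 0.2694]
[[1.441600e+00 3.850000e-02 2.280000e+02]
 [1.741600e+00 4.100000e-02 2.285312e+02]
 [2.041600e+00 4.200000e-02 2.294785e+02]
 [2.341600e+00 3.650000e-02 2.311367e+02]
 [2.641600e+00 3.700000e-02 2.320000e+02]
 [2.941600e+00 3.400000e-02 2.310000e+02]
 [3.241600e+00 3.400000e-02 2.310000e+02]
 [3.541600e+00 3.950000e-02 2.294209e+02]
 [3.841600e+00 3.750000e-02 2.261289e+02]
 [4.141600e+00 3.400000e-02 2.245352e+02]
 [4.441600e+00 4.100000e-02 2.238809e+02]
 [4.741600e+00 3.850000e-02 2.231562e+02]]
```

Call:
{"method": "jog_arm", "body": {
  "motion": [
    [0.001, -0.002, -0.01, 0],
    [0, 0, -0.02, 0],
    [0, 0, -0.025, 0],
    [0, 0, -0.02, 0],
    [0, 0, 0, 0]
  ]
}}

```text
clock: 15.32
eef_pos: [0.5712, 0.2632, 0.2533]
tcp_rot: [-0.472, -0.524, 0.53, 0.472]
ft_force: [-0.5, 0.2, -2.0]
opening: 0.0191
```

```bash
python3 look.py
```

```text
[0.57118126 0.26323394 0.25325613] 0.10919544199594035 [-0.5118496   0.19280473 -1.96490599] [-0.006 -0.006 -1.   ]
```

Call:
{"method": "jog_arm", "body": {
  "motion": [
    [0, 0.006, 0, 0],
    [0, 0, 0, 0],
    [0, 0, 0, 0]
  ]
}}

```text
clock: 15.57
eef_pos: [0.5715, 0.2678, 0.2559]
tcp_rot: [-0.473, -0.523, 0.528, 0.473]
ft_force: [0.4, -0.2, -0.6]
opening: 0.0192
```

```bash
python3 look.py
```

```text
[0.57145719 0.26780623 0.25593232] 0.10623277914470927 [ 0.36525055 -0.2419647  -0.56281561] [-0.005 -0.006 -1.   ]
```

Call:
{"method": "jog_arm", "body": {
  "motion": [
    [0, 0.001, -0.01, 0],
    [0, 0, -0.013, 0],
    [0, 0, -0.013, 0],
    [0, 0, -0.01, 0],
    [0, 0, 0, 0]
  ]
}}

```text
clock: 15.98
eef_pos: [0.5736, 0.2697, 0.2109]
tcp_rot: [-0.474, -0.526, 0.526, 0.471]
ft_force: [0.0, -0.2, -1.7]
opening: 0.0194
```

```bash
python3 look.py
```

```text
[0.57363589 0.26966797 0.21085371] 0.10619962313061126 [ 0.01096449 -0.24463373 -1.70320913] [ 0.003 -0.004 -1.   ]
```

Inside the rim with no contact. I'll trim x and go on down.

Call:
{"method": "jog_arm", "body": {
  "motion": [
    [-0.003, 0, -0.01, 0],
    [0, 0, -0.012, 0],
    [0, 0, -0.012, 0],
    [0, 0, -0.01, 0],
    [0, 0, 0, 0]
  ]
}}

```text
clock: 16.4
eef_pos: [0.5719, 0.2704, 0.168]
tcp_rot: [0.475, 0.527, -0.525, -0.47]
ft_force: [-0.2, -0.1, -1.1]
opening: 0.0192
```

```bash
python3 look.py
```

```text
[0.57193691 0.27041716 0.16796124] 0.10644837767649395 [-0.15353521 -0.08941682 -1.10837541] [ 0.007 -0.002 -1.   ]
```

Call:
{"method": "jog_arm", "body": {
  "motion": [
    [-0.001, -0.001, -0.008, 0],
    [0, 0, -0.006, 0],
    [0, 0, -0.003, 0],
    [0, 0, 0, 0]
  ]
}}

```text
clock: 16.73
eef_pos: [0.5719, 0.2697, 0.1517]
tcp_rot: [0.476, 0.528, -0.524, -0.47]
ft_force: [1.2, -0.1, -1.5]
opening: 0.0189
```

Call:
{"method": "jog_arm", "body": {
  "motion": [
    [0, 0, -0.003, 0],
    [0, 0, -0.002, 0],
    [0, 0, -0.002, 0]
  ]
}}

```text
clock: 16.98
eef_pos: [0.5728, 0.2699, 0.1459]
tcp_rot: [0.476, 0.529, -0.523, -0.469]
ft_force: [-1.9, -3.5, 31.1]
opening: 0.0193
```

Call:
{"method": "jog_arm", "body": {
  "motion": [
    [0, 0, 0.001, 0]
  ]
}}

```text
clock: 17.07
eef_pos: [0.5731, 0.27, 0.1471]
tcp_rot: [0.476, 0.529, -0.523, -0.469]
ft_force: [0.2, -0.1, -2.0]
opening: 0.019
```

Call:
{"method": "jog_arm", "body": {
  "motion": [
    [0, 0, 0, 0],
    [0, 0, 0, 0],
    [0, 0, 0, 0],
    [0, 0, 0, 0],
    [0, 0, 0, 0]
  ],
  "grip": 0.085
}}

```text
clock: 17.48
eef_pos: [0.5736, 0.2701, 0.1478]
tcp_rot: [0.477, 0.529, -0.522, -0.469]
ft_force: [-0.2, -0.7, 0.1]
opening: 0.0784
```

Call:
{"method": "jog_arm", "body": {
  "motion": [
    [0, 0, 0, 0],
    [0, 0, 0.01, 0],
    [0, 0, 0.02, 0],
    [0, 0, 0.03, 0],
    [0, 0, 0.03, 0]
  ]
}}

```text
clock: 17.9
eef_pos: [0.5703, 0.2691, 0.2365]
tcp_rot: [0.475, 0.526, -0.525, -0.471]
ft_force: [0.4, 1.7, 0.6]
opening: 0.0848
```

Call:
{"method": "jog_arm", "body": {
  "motion": [
    [0, 0, 0.03, 0],
    [0, 0, 0.03, 0],
    [0, 0, 0.01, 0],
    [0, 0, 0, 0],
    [0, 0, 0, 0]
  ]
}}

```text
clock: 18.32
eef_pos: [0.5702, 0.2691, 0.3195]
tcp_rot: [0.477, 0.529, -0.522, -0.469]
ft_force: [0.3, -0.4, 0.5]
opening: 0.0847
```

```bash
python3 - <<'E'
from h import *
o=readout.get_obs();print(o["eef_pos"],o["ft_force"],o["opening"])
w=vision.capture("wrist")[:,:,::-1];cv2.imwrite("pics/w9.png",w)
t=vision.capture("top")[:,:,::-1];s=vision.capture("side")[:,:,::-1];cv2.imwrite("pics/t9.png",t);cv2.imwrite("pics/s9.png",s)
def br(im,x0,y0,x1,y1):
    h=cv2.cvtColor(im,40);m=((h[...,0]<14)&(h[...,1]>90)).astype('u1');k=np.zeros_like(m);k[y0:y1,x0:x1]=m[y0:y1,x0:x1]
    n,l,st,c=cv2.connectedComponentsWithStats(k);return [(st[i].tolist(),c[i].round(1).tolist()) for i in range(1,n) if st[i,4]>25]
for n,a in(("side0",cv2.imread("pics/side0.png")),("side9",s)):print(n,br(a,210,130,260,175), "cup",br(a,205,165,225,195))
for n,a in(("top0",cv2.imread("pics/top0.png")),("top9",t)):print(n,br(a,155,190,215,235))
print("w9",br(w,200,150,370,330))
g=cv2.cvtColor(t,6)
# lid on disc
for th in(85,100):
  m=(g[180:300,320:450]>th).astype('u1')
b=t.astype(int);q=((b[...,0]-b[...,2])>8).astype('u1');k=np.zeros_like(q);k[185:290,330:440]=q[185:290,330:440]
c=max(cv2.findContours(k,0,2)[0],key=cv2.contourArea);e=cv2.fitEllipse(cv2.convexHull(c));print("lid",e,onz("top",e[0],.034))
d0=cv2.absdiff(t,cv2.imread("pics/top0.png")).max(2)>35
n,l,st,cc=cv2.connectedComponentsWithStats(d0.astype('u1'));print([x.tolist() for x in st[1:] if x[4]>30])
E
```

```text
[0.57016977 0.2690779  0.31950003] [ 0.33304369 -0.39733386  0.49434633] 0.08469500825754046
side0 [([231, 139, 9, 32, 216], [234.8, 154.1]), ([212, 170, 10, 5, 37], [216.8, 172.6])] cup [([212, 170, 10, 19, 159], [217.0, 179.1])]
side9 [([231, 138, 9, 31, 209], [235.0, 152.6]), ([212, 170, 10, 5, 39], [217.0, 172.5])] cup [([212, 170, 10, 19, 160], [217.1, 179.0])]
top0 [([182, 200, 15, 14, 117], [188.6, 206.5]), ([160, 211, 19, 17, 248], [169.2, 219.2])]
top9 [([180, 198, 15, 14, 133], [187.3, 204.9]), ([171, 211, 8, 14, 39], [175.4, 217.0])]
w9 [([322, 150, 38, 28, 384], [336.1, 163.3]), ([336, 150, 12, 11, 71], [342.4, 153.7]), ([279, 192, 15, 21, 230], [286.9, 201.6])]
lid ((387.0816345214844, 238.4349365234375), (55.40522384643555, 56.82108688354492), 122.91600036621094) [ 0.49837485 -0.26235634  0.034     ]
[[0, 94, 248, 326, 40464], [271, 172, 54, 58, 2074], [180, 198, 10, 10, 43], [200, 204, 6, 18, 58], [194, 206, 5, 13, 32], [371, 230, 37, 13, 102], [284, 381, 38, 15, 187], [277, 395, 43, 18, 152], [333, 403, 11, 17, 78], [297, 406, 19, 13, 42]]
```

```bash
python3 -c "
from rig import ticket
print(ticket.close_job())"
```

```text
the job is handed in; nothing more can be done
None
```

I handed the job in at about 18 s on the robot's clock. The lid is on the clay disc and the lifter is back in the crock. No verdict was reported.

**What I did:** I drew the lifter out of the crock and hooked both prongs under the grey lid's loop. I carried the lid hanging from the lifter, lowered it slowly onto the disc and backed the prongs out. I then stood the lifter on the crock floor, opened the gripper and raised it clear.

**Last checks:**
- **Lid:** its centre is about 3 mm from the disc's centre in the top view, and it looked flat in the picture taken just after the prongs came out.
- **Lifter:** it stands upright, with its image within about 2 pixels (a few mm) of where it started.
- **Bystanders:** the cup has not moved in the side view. In the part of the top view the arm left clear, the only changes were at the pan, disc and crock.
- **Robot:** the gripper is open and well above the lifter, with under 1 N on the wrist.

**Disagreements and limits:**
- **Camera offset:** the wrist and top cameras differed by about 6 mm in y. I steered by the wrist frame.
- **Crock-rim fit:** the automatic rim fit from the wrist camera failed, so I used the earlier pick-up position.
- **Set-down force:** setting the lifter on the crock floor briefly read 31 N at the wrist.
- **Lid weight:** the hanging lid read about 3–4 N, at or below the 4 N expected for 0.4 kg.

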